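# Open the damp box's gate and hold it wide

## Task

Open the barred gate of the grey damp box so that a colleague can load pots: first squeeze the two tabs of the red catch on its roof fully together, then those of the blue catch (they stay where they are left). Then swing the gate by its yellow handle past the click of its detent until it stands wide, about square to the front of the box, and finish while holding it there with the fingers, because it swings back when let go. Leave the pots and tools around it where they are.

Things in the scene. Friction and masses are not known exactly. Their poses are not given: they have to be found in the camera images.
- red_grip (a point): Centre of the red catch on the box's roof (roof 132 mm up), 28 mm above the roof, midway between its two red tabs. x points from the gate into the box, y along the gate to its hinge, z up. Squeeze along y from above, with the fingers outside the tabs. Base plate 4 mm high around the tabs. Red and blue may swap places, 115 mm apart.
- red_hinge_tab (a joint): Slide of the red catch's tab on the +y side: 0 (up to 0.002 at the start) to 0.015 m, towards -y; the catch's tabs then almost meet. A plate 26 (x) by 8 mm (y), top 44 mm above the roof; outer face 24 mm to +y of red_grip at 0, 9 mm at 0.015. Its hook blocks a lug of the gate and is clear from 0.009. About 4 N of friction, no spring: it stays where it is left.
- red_free_tab (a joint): Slide of the red catch's tab on the -y side: 0 (up to 0.002 at the start) to 0.015 m, towards +y; the catch's tabs then almost meet. A plate 26 (x) by 8 mm (y), top 44 mm above the roof; outer face 24 mm to -y of red_grip at 0, 9 mm at 0.015. Its hook blocks a lug of the gate and is clear from 0.009. About 4 N of friction, no spring: it stays where it is left.
- blue_grip (a point): Centre of the blue catch on the box's roof (roof 132 mm up), 28 mm above the roof, midway between its two blue tabs. x points from the gate into the box, y along the gate to its hinge, z up. Squeeze along y from above, with the fingers outside the tabs. Base plate 4 mm high around the tabs. Red and blue may swap places, 115 mm apart.
- blue_hinge_tab (a joint): Slide of the blue catch's tab on the +y side: 0 (up to 0.002 at the start) to 0.015 m, towards -y; the catch's tabs then almost meet. A plate 26 (x) by 8 mm (y), top 44 mm above the roof; outer face 24 mm to +y of blue_grip at 0, 9 mm at 0.015. Its hook blocks a lug of the gate and is clear from 0.009. About 4 N of friction, no spring: it stays where it is left.
- blue_free_tab (a joint): Slide of the blue catch's tab on the -y side: 0 (up to 0.002 at the start) to 0.015 m, towards +y; the catch's tabs then almost meet. A plate 26 (x) by 8 mm (y), top 44 mm above the roof; outer face 24 mm to -y of blue_grip at 0, 9 mm at 0.015. Its hook blocks a lug of the gate and is clear from 0.009. About 4 N of friction, no spring: it stays where it is left.
- gate_handle (a point): The gate's handle: an upright round yellow post 20 mm thick, from 65 to 215 mm above the table, 42 mm before the gate; this point is on its axis at 190 mm. Axes turn with the gate; when shut x points into the box, y along the gate to the hinge, z up. The post is free all round above 150 mm; catch plates begin 64 mm behind its axis (+x).
- gate_hinge (a point): A point on the gate's upright hinge axis, 190 mm above the table (60 mm above the hinge). Fixed to the box, with its axes: x into the box, y along the shut gate from free end to hinge, z up. When shut, the handle is 190 mm along -y and 42 mm along -x from it.
- gate (a joint): Gate angle: 0 shut to 1.65 rad (stop); wide is beyond 1.25. It opens clockwise seen from above, out of the box's front. A light spring shuts it (2 N at the handle when wide). A spring ball under it must be overcome between 0.75 and 1.05 (up to 8 N at the handle); let go beyond, it falls back to about 1.05. Gate 235 mm long, 126 mm high. Hooks block it until both catches are squeezed.
- damp_box: Grey plastic box 210 mm deep, 310 mm wide, 132 mm high, fixed to the table, with a white barred gate as its front; origin on the table under the middle of its front, x into the box, y along the gate towards the hinge.
- clay_bowl: shallow brown clay bowl, 76 mm across, 45 mm high, standing on the rear of the box's roof; loose, to be left alone. Origin under its centre
- tea_bowl: brown clay cup, 72 mm across, 50 mm high, standing inside the box; loose, to be left alone. Origin under its centre
- cream_pot: cream bowl, 110 mm across, 85 mm high, at the right of the table; loose, to be left alone. Origin under its centre
- water_tub: clear plastic tub 160 x 110 x 65 mm, at the left; loose, to be left alone. Origin under its centre
- pink_stamp: small pink stamp, 36 mm across, 44 mm high, at the left; loose, to be left alone. Origin under its centre
- dark_stamp: small dark stamp, 41 mm across, 53 mm high, at the right; loose, to be left alone. Origin under its centre
- clay_tool: slim clay spatula 190 mm long with a wooden handle, at the left; loose, to be left alone

How it is judged:
On the way, in this order (a step that is already met when the one before it is completed fails the run):
1. the red catch is squeezed: both its tabs moved over 9 mm (value of joint each of red_hinge_tab, red_free_tab above 0.009 m), for 0.2 s.
2. the blue catch is squeezed: both its tabs moved over 9 mm (value of joint each of blue_hinge_tab, blue_free_tab above 0.009 m), for 0.2 s.
3. the gate is past its detent (beyond 1.12 rad) (value of joint gate above 1.12 rad), for 0.2 s.
At the end, for the whole second after the job is handed in: The gate stands still (under 0.1 rad/s) at over 1.25 rad, held there by the fingers (over 1 N on the gate); both catches are still squeezed (each tab over 8 mm); no pot or tool is more than 30 mm from where it started (value of joint gate above 1.25 rad and velocity of joint gate between -0.1 and 0.1 rad/s and contact force between the fingers and gate above 1 N and value of joint each of red_hinge_tab, red_free_tab, blue_hinge_tab, blue_free_tab above 0.008 m and distance of each of clay_bowl, tea_bowl, cream_pot, water_tub, pink_stamp, dark_stamp, clay_tool from where it was at the start of the episode below 0.03 m); the arm keeps its last pose, push and grip.
It fails at once if a blue tab is squeezed (over 6 mm) while a red one is not (under 8.5 mm) (value of joint any of blue_hinge_tab, blue_free_tab above 0.006 m and value of joint any of red_hinge_tab, red_free_tab below 0.0085 m).
It fails at once if a pot or tool is moved more than 30 mm (distance of any of clay_bowl, tea_bowl, cream_pot, water_tub, pink_stamp, dark_stamp, clay_tool from where it was at the start of the episode above 0.03 m).
It also fails if it takes over 64 s, if anything falls off the work surface, if the arm or the gripper's body presses on something with over 40 N, if the wrist force passes 120 N, or if a joint passes its speed limit or range.

## Robot

A 6-joint arm with a two-finger parallel gripper is mounted at the origin on the work surface. World frame = base frame: x ahead of the robot, y to its left, z up, the work surface at z = 0. Lengths are in m, angles in rad, forces in N, time in s.
With the tool pointing down it reaches from about 0.3 to 0.775 m from the base axis. Payload 14.6 kg.
Tool frame: the origin (TCP) lies on the centre line of the jaws, within the pads' length; the fingertips stand 25 mm ahead of it and the grasp point (between the pads) lies 6 mm ahead of it (ctrl.tip_reach is the distance from the TCP to the fingertips, in m); z points along the fingers, y is the line along which they close (so a half turn about z gives the same grasp; the last joint's range is limited). The gripper opens to 94 mm and grips with 3 to 60 N. Pads are 16 mm wide; open, the fingers measure 119 mm over their backs; the gripper's body (75 mm by 177 mm) begins 78 mm behind the grasp point.
Start: joints at [1.223, 0.3, 1.521, -0, 1.321, -0.067], TCP at [0.152, 0.528, 0.23] pointing down, gripper open.
Joint ranges: [-3.03, 3.03], [-0.79, 2.21], [0.23, 2.52], [-1.04, 4.18], [0, 3.07], [-2.55, 2.55]. Speed limits (rad/s): [2.22, 2.22, 2.57, 3.14, 3.14, 3.14].

## Interface

Orientations are given as [roll, pitch, yaw] about the fixed x, y, z axes, in that order (R = Rz(yaw) Ry(pitch) Rx(roll)).
In Python, from station import ctrl gives the robot as it stands. The module is installed in compiled form; this text tells all that it offers.
- The arm moves only by the tool apply_moves, never from a script. Its argument "deltas" is a list of rows, each a list of 7 numbers: the closure in counts, from 0 (fully open) to 255 (shut), then the shift along the world's x, y, z in cm, then the turn, a rotation vector about the world's x, y, z in rad. In form: [[jaw, tx, ty, tz, ax, ay, az], ...]. A call has 1 to 10 rows; each row shifts and turns the commanded pose from where the row before left it; what a row does not reach is not made up. A row lasts 1/10 s, in which the tool goes at most 50 mm and 8.59 degrees, less where a joint would pass 70% of its speed; a pose out of reach is approached as far as the arm can. A call with a gripper value outside its range is refused whole. The fingers move at their own pace and stop on an object; "grip_force" is the grip in N (left out, the last holds). Time passes only in rows, so rows that do not move let the fingers close. It gives the time, the measured TCP pose, the force, the opening and the grip force at its end, in the units of the state.
- ctrl.get_obs(): the state, without advancing time (a new reading comes with each control period).
- ctrl.camera(name): name is "scene" or "top"; returns a dict with "img" (420x560x3 uint8, red, green, blue), "K" (3x3 intrinsics, pixels), "pose" (4x4, takes a point from camera to world coordinates). Camera axes: x right, y up, looking along -z (the intrinsics and any distortion apply to the point x, -y, -z); pixel columns grow to the right and rows downward; lengths in m; the calibration is good to about 2 mm. A picture is of the moment at which its call begins. There is no depth.
- ctrl.hand_in(): hands the job in; it is judged then, once.
The state is a dict: "time_s": time; "qpos": joint angles; "joint_vel": joint speeds; "tau": joint torques, N m; "ee_pos": TCP position; "eef_rot": TCP orientation; "force": force on the tool from outside, world axes, zero at the start; "moment": the same for the moment, N m; "grip_width": finger opening in m; "grip_force": force on a finger pad.
Only numpy, scipy, OpenCV 4.12 (cv2) and the standard library are available. Lean on these libraries where they do the work, as an engineer would, in place of code of your own. Each camera call takes 0.05 s, during which the arm holds its last target. There are 200 camera calls.

## Working session

There is one attempt and no reset: what is moved stays moved. The work goes in short steps, Python scripts to look and compute and a tool call to move; the robot and the scene stay as the last step left them, time stands still between calls to the robot, and variables do not carry over. Pictures are saved under pics/ and viewed, at most 10 in all, crops included, and the job is handed in when it is done.

Besides the shell and the picture viewer there is one more tool, called after ">>>" by a JSON object that holds its "api" and its "payload". apply_moves: Moves the arm, as the interface text tells. Its arguments: {"type":"object","properties":{"deltas":{"type":"array"},"grip_force":{"type":"number"}},"required":["deltas"]}

```bash
mkdir -p pics; python3 - <<'E'
from station import ctrl
import cv2,numpy as np,pickle
o=ctrl.get_obs();print({k:np.round(v,3) for k,v in o.items()})
d={}
for n in("scene","top"):
    c=ctrl.camera(n);d[n]=c;cv2.imwrite(f"pics/{n}0.png",c["img"][:,:,::-1]);print(n,c.keys(),c["K"].round(1).tolist(),c["pose"].round(3).tolist())
pickle.dump(d,open("c0.pkl","wb"))
a=np.hstack([d["scene"]["img"],d["top"]["img"]])
E
```

```text
{'time_s': np.float64(0.0), 'qpos': array([ 1.223,  0.3  ,  1.522, -0.   ,  1.321, -0.067]), 'joint_vel': array([ 0.001,  0.001, -0.001,  0.001,  0.   , -0.   ]), 'tau': array([ 0.0000e+00, -5.3180e+01, -3.5274e+01,  7.1000e-02,  2.4000e-02,
       -0.0000e+00]), 'ee_pos': array([0.152, 0.528, 0.23 ]), 'eef_rot': array([-3.14 , -0.   ,  2.861]), 'force': array([ 0.61 ,  0.51 , -0.185]), 'moment': array([-0.008, -0.018,  0.048]), 'grip_force': np.float64(0.0), 'grip_width': np.float64(0.094)}
scene dict_keys(['img', 'K', 'pose']) [[418.5, 0.0, 278.3], [0.0, 418.5, 208.8], [0.0, 0.0, 1.0]] [[0.865, -0.331, 0.378, 0.963], [0.502, 0.584, -0.638, -0.703], [-0.009, 0.741, 0.671, 0.897], [0.0, 0.0, 0.0, 1.0]]
top dict_keys(['img', 'K', 'pose']) [[427.4, 0.0, 277.8], [0.0, 427.4, 212.6], [0.0, 0.0, 1.0]] [[0.009, 0.997, -0.071, 0.443], [-1.0, 0.007, -0.022, -0.006], [-0.022, 0.071, 0.997, 1.601], [0.0, 0.0, 0.0, 1.0]]
```

View pics/scene0.png

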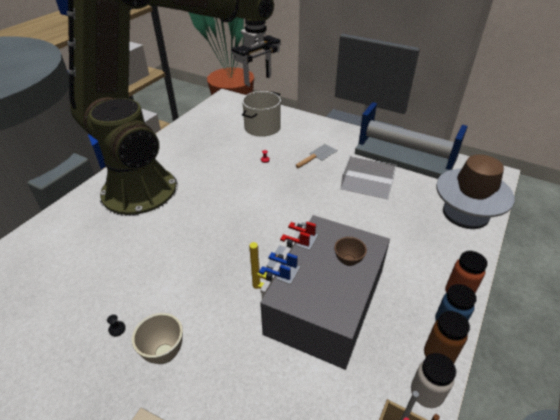

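View pics/top0.png

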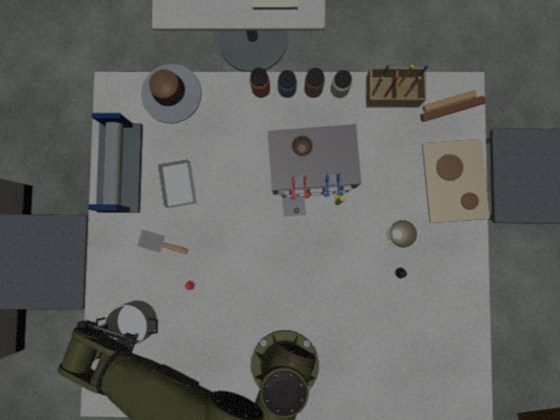

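The scene view shows the box at around (325,285), red catch (298,233), blue catch (280,265) and yellow post (254,265). In the top view the red catch is at (299,187), blue at (334,185) and the yellow post at (340,198). The hinge is at the left (+y) end.

```bash
cat > h.py <<'E'
import cv2,numpy as np
def ray(c,u,v):
    K=c["K"];P=c["pose"];d=np.array([(u-K[0,2])/K[0,0],-(v-K[1,2])/K[1,1],-1.]);return P[:3,3],P[:3,:3]@d
def plane(c,u,v,z):
    o,d=ray(c,u,v);return o+d*(z-o[2])/d[2]
def proj(c,p):
    P=c["pose"];q=P[:3,:3].T@(np.asarray(p)-P[:3,3]);K=c["K"];return K[0,0]*q[0]/-q[2]+K[0,2],K[1,1]*q[1]/q[2]+K[1,2]
def masks(img):
    h=cv2.cvtColor(img,cv2.COLOR_RGB2HSV);H,S,V=[h[...,i].astype(int) for i in range(3)]
    return dict(red=((H<8)|(H>172))&(S>150)&(V>80),blue=(H>105)&(H<125)&(S>130)&(V>60),yellow=(H>22)&(H<35)&(S>150)&(V>80))
E
python3 - <<'E'
from h import *
import pickle
d=pickle.load(open("c0.pkl","rb"))
roi=dict(top=(250,360,160,225),scene=(230,330,210,300))
for n in d:
    c=d[n];a,b,e,f=roi[n]
    for k,m in masks(c["img"]).items():
        M=np.zeros(m.shape,np.uint8);M[e:f,a:b]=m[e:f,a:b]
        N,L,st,ce=cv2.connectedComponentsWithStats(M)
        for i in range(1,N):
            if st[i,4]>5:
                r=cv2.minAreaRect(np.argwhere(L==i)[:,::-1].astype(np.float32))
                print(n,k,st[i].tolist(),ce[i].round(1),np.round(r[1],1),round(r[2]),'z.176',plane(c,*ce[i],.176).round(3))
def crop(n,s):
    a,b,e,f=roi[n];return cv2.resize(d[n]["img"][e:f,a:b],None,fx=s,fy=s,interpolation=cv2.INTER_CUBIC)
A=crop("top",4);B=crop("scene",4)
h=max(A.shape[0],B.shape[0]);A=cv2.copyMakeBorder(A,0,h-A.shape[0],0,0,0);B=cv2.copyMakeBorder(B,0,h-B.shape[0],0,0,0)
im=np.hstack([A,B])[...,::-1];im=cv2.resize(im,None,fx=790/im.shape[1],fy=790/im.shape[1]);cv2.imwrite("pics/crop.png",im)
# box roof corners in top view
g=cv2.cvtColor(d["top"]["img"],cv2.COLOR_RGB2GRAY)
M=np.zeros_like(g);M[115:200,255:370]=(g[115:200,255:370]<115)
c=max(cv2.findContours(M,cv2.RETR_EXTERNAL,cv2.CHAIN_APPROX_NONE)[0],key=cv2.contourArea)
ap=cv2.approxPolyDP(c,4,True)[:,0];print(ap.tolist(),[plane(d["top"],*p,.132).round(3).tolist() for p in ap])
E
```

```text
scene red [289, 223, 22, 15, 103] [300.  229.9] [22.5  7.2] 34 z.176 [ 0.642 -0.058  0.176]
scene red [307, 222, 8, 5, 24] [310.6 224. ] [8.  2.8] 22 z.176 [ 0.655 -0.027  0.176]
scene red [281, 235, 19, 8, 60] [289.6 238.4] [18.2  5.1] 15 z.176 [ 0.634 -0.095  0.176]
scene blue [269, 253, 21, 19, 135] [280.1 261.6] [24.6 10.3] 27 z.176 [ 0.65  -0.169  0.176]
scene blue [288, 253, 9, 7, 34] [292.1 256.1] [9.3 3.3] 22 z.176 [ 0.666 -0.141  0.176]
scene blue [260, 267, 21, 9, 85] [269.5 270.9] [20.4  5.6] 10 z.176 [ 0.643 -0.204  0.176]
scene yellow [250, 243, 7, 9, 44] [253.  246.6] [8. 6.] 90 z.176 [ 0.572 -0.161  0.176]
scene yellow [251, 252, 6, 10, 24] [254.4 256.2] [10.1  4.4] 72 z.176 [ 0.591 -0.184  0.176]
scene yellow [252, 263, 14, 25, 119] [257.3 276. ] [24.5 12.7] 85 z.176 [ 0.627 -0.229  0.176]
top red [304, 177, 2, 5, 7] [304.3 179.1] [4. 1.] 90 z.176 [ 0.657 -0.062  0.176]
top red [305, 193, 4, 4, 8] [306.6 195. ] [4.2 1.9] 34 z.176 [ 0.604 -0.07   0.176]
top red [291, 195, 4, 4, 11] [292.6 196.8] [2.2 4. ] 63 z.176 [ 0.597 -0.023  0.176]
top blue [326, 175, 2, 6, 11] [326.5 177.3] [5. 1.] 90 z.176 [ 0.664 -0.136  0.176]
top blue [338, 174, 5, 21, 36] [338.8 185. ] [20.2  3.5] 81 z.176 [ 0.638 -0.177  0.176]
top blue [324, 183, 5, 13, 25] [326.6 190.3] [12.  4.] 90 z.176 [ 0.62  -0.136  0.176]
top yellow [335, 192, 10, 9, 31] [339.7 197.2] [10.5  4.4] 34 z.176 [ 0.597 -0.18   0.176]
[[355, 124], [268, 131], [272, 193], [303, 199], [331, 191], [340, 199], [344, 191], [361, 183]] [[0.859, -0.239, 0.132], [0.833, 0.064, 0.132], [0.615, 0.048, 0.132], [0.595, -0.059, 0.132], [0.623, -0.156, 0.132], [0.596, -0.187, 0.132], [0.624, -0.2, 0.132], [0.652, -0.259, 0.132]]
```

View pics/crop.png

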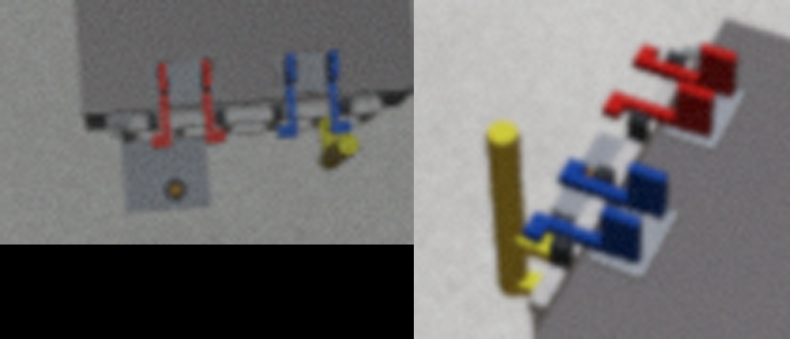

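The crop shows the red plates (top-view pixels about (293,181) and (305,181)), the blue plates (about (327,179) and (338.6,179)) and the post top (about (342.5,198.6) in top, (253.7,245) in scene). I'll compute these at their proper heights.

```bash
python3 - <<'E'
from h import *
import pickle
d=pickle.load(open("c0.pkl","rb"))
T=d["top"];S=d["scene"];I=T["img"].astype(float)
R=np.clip(I[...,0]-I[...,1:].max(2)-12,0,None);B=np.clip(I[...,2]-I[...,:2].max(2)-12,0,None)
res={}
for k,W,lims in(("red",R,((288,299),(300,311))),("blue",B,((321,333),(334,345)))):
    for a,b in lims:
        out=[]
        for v in range(172,201):
            w=W[v,a:b]
            if w.sum()>15: out.append((v,(w*np.arange(a,b)).sum()/w.sum(),w.sum()))
        print(k,[(v,round(u,1),int(s)) for v,u,s in out])
hs=cv2.cvtColor(T["img"],cv2.COLOR_RGB2HSV)
print("handle top",plane(T,342.3,198.4,.215),plane(S,253.7,245.1,.215))
for nm,u,v in(("r+",293.1,181.3),("r-",305.3,181.3),("b+",327.1,179.1),("b-",338.6,179.1)): print(nm,plane(T,u,v,.176).round(4))
# scene: plate top edges from the crop
for nm,u,v in(("r+",718,50),("r-",695,90),("b+",649,170),("b-",622,212)): print("scene",nm,plane(S,230+(u-414)/3.76,210+v/3.76,.176).round(4))
E
```

```text
red [(177, np.float64(292.7), 108), (178, np.float64(292.7), 133), (179, np.float64(292.7), 129), (180, np.float64(292.8), 132), (181, np.float64(292.8), 136), (182, np.float64(292.9), 142), (183, np.float64(292.9), 122), (184, np.float64(293.0), 40), (185, np.float64(293.1), 89), (186, np.float64(293.1), 128), (187, np.float64(293.1), 140), (188, np.float64(293.2), 146), (189, np.float64(293.3), 158), (190, np.float64(293.3), 142), (191, np.float64(293.3), 131), (192, np.float64(293.3), 145), (193, np.float64(293.5), 151), (194, np.float64(293.6), 147), (195, np.float64(293.1), 210), (196, np.float64(292.6), 307), (197, np.float64(292.5), 361), (198, np.float64(292.4), 307), (199, np.float64(291.8), 35)]
red [(176, np.float64(304.2), 107), (177, np.float64(304.4), 140), (178, np.float64(304.6), 141), (179, np.float64(304.6), 129), (180, np.float64(304.7), 138), (181, np.float64(304.7), 138), (182, np.float64(304.7), 113), (183, np.float64(304.5), 39), (184, np.float64(304.4), 46), (185, np.float64(304.5), 126), (186, np.float64(304.6), 159), (187, np.float64(304.7), 157), (188, np.f
[... 1310 characters left out ...]
 np.float64(338.0), 92), (184, np.float64(338.0), 83), (185, np.float64(338.1), 88), (186, np.float64(338.3), 78), (187, np.float64(338.5), 93), (188, np.float64(338.7), 85), (189, np.float64(338.8), 97), (190, np.float64(338.8), 76), (191, np.float64(339.1), 62), (192, np.float64(340.1), 150), (193, np.float64(340.4), 210), (194, np.float64(340.2), 172)]
handle top [ 0.58914052 -0.18380845  0.215     ] [ 0.5923768  -0.18546498  0.215     ]
r+ [ 0.6499 -0.0242  0.176 ]
r- [ 0.6501 -0.0651  0.176 ]
b+ [ 0.658  -0.1381  0.176 ]
b- [ 0.6582 -0.1766  0.176 ]
scene r+ [ 0.6545 -0.0243  0.176 ]
scene r- [ 0.6583 -0.0643  0.176 ]
scene b+ [ 0.6653 -0.1385  0.176 ]
scene b- [ 0.6673 -0.1754  0.176 ]
```

Squeeze target for red is about (0.656, −0.044) with box yaw about 0.09. Blue is about (0.665, −0.157), 114 mm away as expected. The handle is about (0.591, −0.185), 76 mm ahead of the blue plates, also as expected.

>>> {"api": "apply_moves", "payload": {"deltas": [[0,2.5,-2.9,0.7,0,0,0.018],[0,2.5,-2.9,0.7,0,0,0.018],[0,2.5,-2.9,0.7,0,0,0.018],[0,2.5,-2.9,0.7,0,0,0.018],[0,2.5,-2.9,0.7,0,0,0.018],[0,2.5,-2.9,0.7,0,0,0.018],[0,2.5,-2.9,0.7,0,0,0.018],[0,2.5,-2.9,0.7,0,0,0.018],[0,2.5,-2.9,0.7,0,0,0.018],[0,2.5,-2.9,0.7,0,0,0.018]], "grip_force": 20}}

```text
time_s: 1.1
ee_pos: [0.4031, 0.237, 0.3006]
eef_rot: [-3.141, -0.0, 3.042]
force: [0.4, 0.9, -0.3]
grip_width: 0.0941
grip_force: 0.0
```

>>> {"api": "apply_moves", "payload": {"deltas": [[0,2.5,-2.9,0,0,0,0.018],[0,2.5,-2.9,0,0,0,0.018],[0,2.5,-2.9,0,0,0,0.018],[0,2.5,-2.9,0,0,0,0.018],[0,2.5,-2.9,0,0,0,0.018],[0,2.5,-2.9,0,0,0,0.018],[0,2.5,-2.9,0,0,0,0.018],[0,2.5,-2.9,0,0,0,0.018],[0,2.5,-2.9,0,0,0,0.018],[0,0,0,0,0,0,0]]}}

```text
time_s: 2.1
ee_pos: [0.6288, -0.0258, 0.2986]
eef_rot: [-3.141, -0.002, -3.083]
force: [0.8, 0.1, -0.9]
grip_width: 0.0942
grip_force: 0.0
```

>>> {"api": "apply_moves", "payload": {"deltas": [[0,1.4,-0.9,-2,0,0,0.015],[0,1.3,-0.9,-2,0,0,0.015],[0,0,0,-2,0,0,0],[0,0,0,-1.5,0,0,0],[0,0,0,0,0,0,0]]}}

```text
time_s: 2.6
ee_pos: [0.6535, -0.04, 0.2232]
eef_rot: [3.141, -0.004, -3.05]
force: [-0.6, -0.1, -0.2]
grip_width: 0.0939
grip_force: 0.0
```

```bash
python3 - <<'E'
from h import *
from station import ctrl
o=ctrl.get_obs();print(o["ee_pos"],o["eef_rot"],o["qpos"].round(2))
c=ctrl.camera("scene");cv2.imwrite("pics/s1.png",cv2.resize(c["img"][150:310,200:400],None,fx=3.5,fy=3.5,interpolation=cv2.INTER_CUBIC)[...,::-1])
E
```

```text
[ 0.65351973 -0.04000607  0.22324993] [ 3.14078192 -0.00361086 -3.05016142] [-0.12  0.55  1.19  0.    1.41 -1.78]
```

View pics/s1.png

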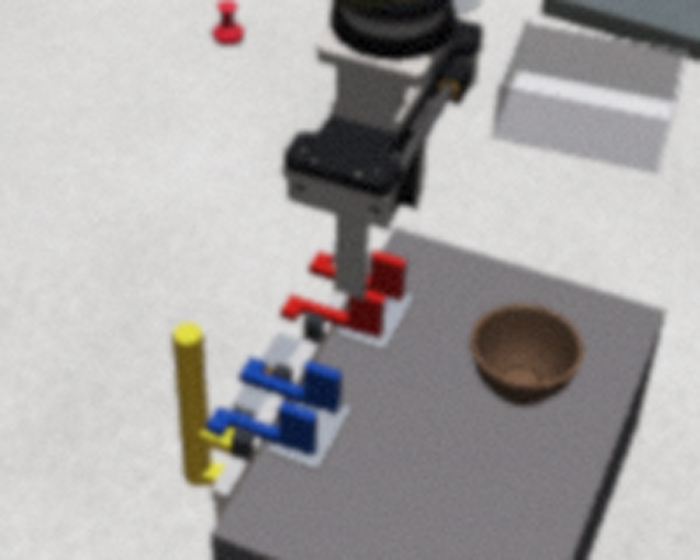

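The −y finger tip (about (352,290) in the crop) is clear of the red plates and lined up to go down outside the −y red tab at (368,310). I'll centre it and descend.

>>> {"api": "apply_moves", "payload": {"deltas": [[0,0.25,-0.3,-1,0,0,0],[0,0,0,-1.5,0,0,0],[0,0,0,-1.5,0,0,0],[0,0,0,-1.2,0,0,0],[0,0,0,-0.4,0,0,0],[0,0,0,0,0,0,0]]}}

```text
time_s: 3.25
ee_pos: [0.6567, -0.0435, 0.1687]
eef_rot: [3.141, -0.001, -3.05]
force: [0.2, -0.6, -0.7]
grip_width: 0.0941
grip_force: 0.0
```

```bash
python3 - <<'E'
from h import *
from station import ctrl
o=ctrl.get_obs();print(o["ee_pos"],o["force"])
c=ctrl.camera("scene");cv2.imwrite("pics/s2.png",cv2.resize(c["img"][190:290,240:360],None,fx=6,fy=6,interpolation=cv2.INTER_CUBIC)[...,::-1])
E
```

```text
[ 0.65671548 -0.04351923  0.16865628] [ 0.20252434 -0.58466651 -0.7329954 ]
```

View pics/s2.png

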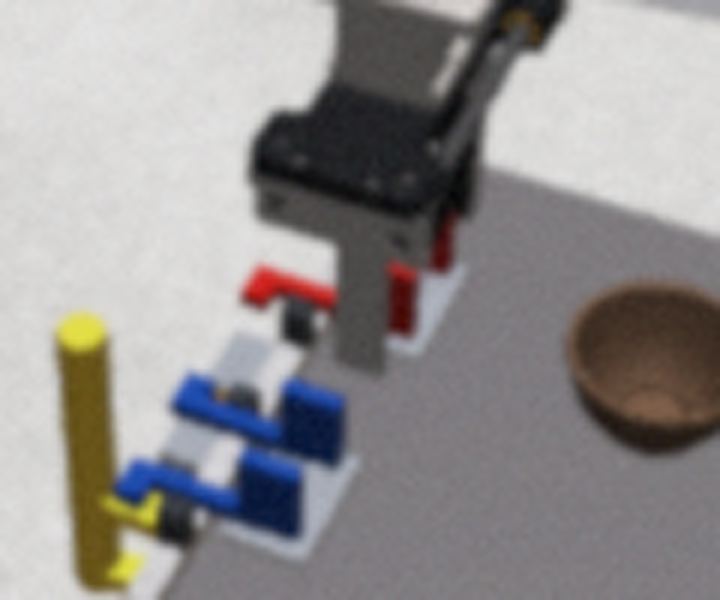

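The −y finger (about (360,310)) is just outside the −y red tab and the gap to the blue plate is clear. Squeezing red.

>>> {"api": "apply_moves", "payload": {"deltas": [[80,0,0,0,0,0,0],[120,0,0,0,0,0,0],[160,0,0,0,0,0,0],[200,0,0,0,0,0,0],[255,0,0,0,0,0,0],[255,0,0,0,0,0,0],[255,0,0,0,0,0,0],[255,0,0,0,0,0,0],[255,0,0,0,0,0,0],[255,0,0,0,0,0,0]], "grip_force": 25}}

```text
time_s: 4.3
ee_pos: [0.6569, -0.0432, 0.1695]
eef_rot: [3.141, -0.0, -3.05]
force: [-2.0, 23.0, 3.6]
grip_width: 0.0178
grip_force: 16.9
```

>>> {"api": "apply_moves", "payload": {"deltas": [[255,0,0,0,0,0,0],[255,0,0,0,0,0,0],[255,0,0,0,0,0,0],[255,0,0,0,0,0,0]]}}

```text
time_s: 4.7
ee_pos: [0.6569, -0.0429, 0.1695]
eef_rot: [3.141, -0.0, -3.05]
force: [-0.7, 5.0, 2.6]
grip_width: 0.0168
grip_force: 25.0
```

Width is about 17 mm, so both red tabs are at their ends. Open, lift and shift to blue.

>>> {"api": "apply_moves", "payload": {"deltas": [[0,0,0,0,0,0,0],[0,0,0,0,0,0,0],[0,0,0,0,0,0,0],[0,0,0,0,0,0,0],[0,0,0,0,0,0,0],[0,0,0,2,0,0,0],[0,0,0,2,0,0,0],[0,0,0,2,0,0,0],[0,0,0,0,0,0,0]]}}

```text
time_s: 5.6
ee_pos: [0.6577, -0.0437, 0.2323]
eef_rot: [-3.141, 0.005, -3.05]
force: [-0.0, 0.5, -0.1]
grip_width: 0.0856
grip_force: 0.0
```

>>> {"api": "apply_moves", "payload": {"deltas": [[0,0.3,-3.8,0,0,0,0],[0,0.3,-3.8,0,0,0,0],[0,0.2,-3.8,0,0,0,0],[0,0,0,0,0,0,0],[0,0,0,0,0,0,0]]}}

```text
time_s: 6.1
ee_pos: [0.6646, -0.158, 0.228]
eef_rot: [3.141, -0.001, -3.052]
force: [0.1, -0.4, -0.0]
grip_width: 0.094
grip_force: 0.0
```

```bash
python3 - <<'E'
from h import *
from station import ctrl
o=ctrl.get_obs();print(o["ee_pos"],o["eef_rot"],o["grip_width"])
c=ctrl.camera("scene");cv2.imwrite("pics/s3.png",cv2.resize(c["img"][190:310,240:360],None,fx=5,fy=5,interpolation=cv2.INTER_CUBIC)[...,::-1])
E
```

```text
[ 0.66460834 -0.15800575  0.22800073] [ 3.14087698e+00 -1.41719434e-03 -3.05175308e+00] 0.09402430319311895
```

View pics/s3.png

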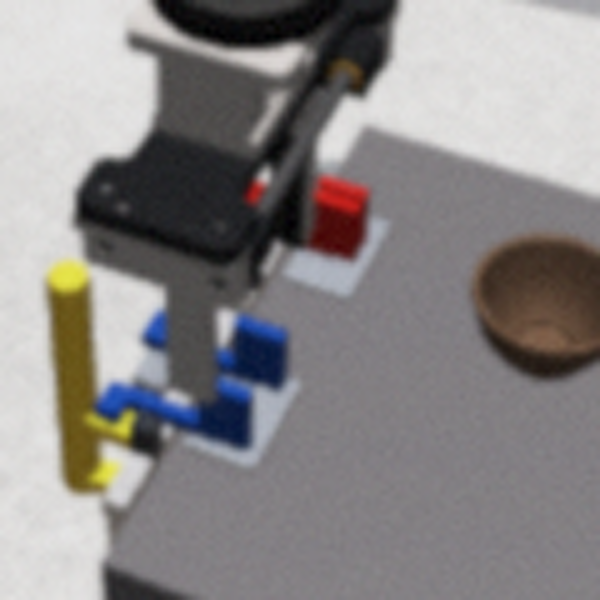

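The red tabs stand together at (340,215), and the gripper is above the blue catch with its near finger at (195,370). Descend and squeeze blue.

>>> {"api": "apply_moves", "payload": {"deltas": [[0,0.05,0.1,-1.5,0,0,0],[0,0,0,-1.5,0,0,0],[0,0,0,-1.5,0,0,0],[0,0,0,-1.1,0,0,0],[0,0,0,-0.3,0,0,0],[0,0,0,0,0,0,0]]}}

```text
time_s: 6.75
ee_pos: [0.6653, -0.1565, 0.1699]
eef_rot: [3.141, -0.001, -3.05]
force: [0.4, -0.4, -0.1]
grip_width: 0.0941
grip_force: 0.0
```

>>> {"api": "apply_moves", "payload": {"deltas": [[80,0,0,0,0,0,0],[120,0,0,0,0,0,0],[160,0,0,0,0,0,0],[200,0,0,0,0,0,0],[255,0,0,0,0,0,0],[255,0,0,0,0,0,0],[255,0,0,0,0,0,0],[255,0,0,0,0,0,0],[255,0,0,0,0,0,0],[255,0,0,0,0,0,0]]}}

```text
time_s: 7.75
ee_pos: [0.6655, -0.1572, 0.1706]
eef_rot: [-3.14, 0.0, -3.05]
force: [3.2, -23.1, -3.8]
grip_width: 0.0177
grip_force: 17.0
```

>>> {"api": "apply_moves", "payload": {"deltas": [[255,0,0,0,0,0,0],[255,0,0,0,0,0,0],[255,0,0,0,0,0,0],[255,0,0,0,0,0,0]]}}

```text
time_s: 8.15
ee_pos: [0.6655, -0.1574, 0.1705]
eef_rot: [-3.14, 0.001, -3.051]
force: [1.5, -6.0, 0.1]
grip_width: 0.017
grip_force: 25.0
```

>>> {"api": "apply_moves", "payload": {"deltas": [[0,0,0,0,0,0,0],[0,0,0,0,0,0,0],[0,0,0,0,0,0,0],[0,0,0,0,0,0,0],[0,0,0,0,0,0,0],[0,0,0,3,0,0,0],[0,0,0,3,0,0,0],[0,0,0,3,0,0,0],[0,0,0,0,0,0,0]]}}

```text
time_s: 9.05
ee_pos: [0.6664, -0.1568, 0.2654]
eef_rot: [-3.139, 0.007, -3.05]
force: [-0.6, -0.0, 0.2]
grip_width: 0.0854
grip_force: 0.0
```

>>> {"api": "apply_moves", "payload": {"deltas": [[0,-2.5,-0.9,0,0,0,0],[0,-2.5,-0.9,0,0,0,0],[0,-2.5,-0.9,0,0,0,0],[0,0,0,0,0,0,0],[0,0,0,0,0,0,0]]}}

```text
time_s: 9.55
ee_pos: [0.5904, -0.1836, 0.2603]
eef_rot: [3.141, 0.0, -3.051]
force: [1.0, 0.6, 0.6]
grip_width: 0.094
grip_force: 0.0
```

```bash
python3 - <<'E'
from h import *
from station import ctrl
o=ctrl.get_obs();print(o["ee_pos"],o["eef_rot"],o["grip_width"])
c=ctrl.camera("scene");cv2.imwrite("pics/s4.png",cv2.resize(c["img"][180:300,220:340],None,fx=5,fy=5,interpolation=cv2.INTER_CUBIC)[...,::-1])
E
```

```text
[ 0.59041562 -0.18358093  0.26031061] [ 3.14146552e+00  5.97232300e-05 -3.05082342e+00] 0.09404295466310915
```

View pics/s4.png

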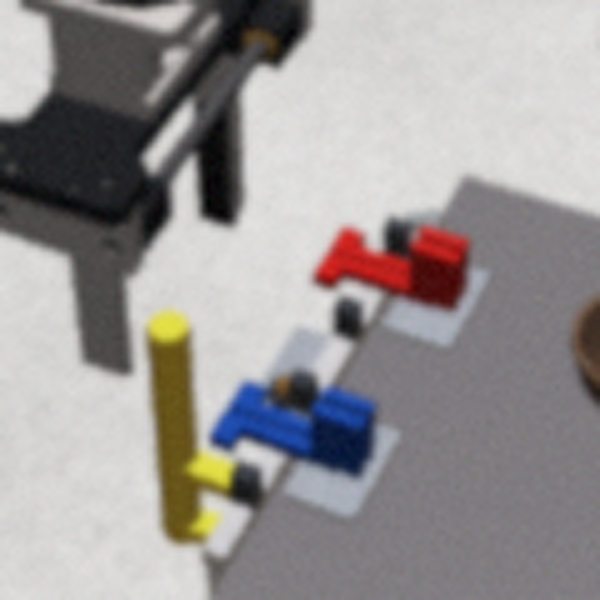

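Both catches are squeezed (red (440,265), blue (345,430)). The finger tips at (107,370) and (220,220) straddle the post top at (168,325). Descend and grip.

>>> {"api": "apply_moves", "payload": {"deltas": [[0,0.05,-0.1,-1.5,0,0,0],[0,0,0,-1.5,0,0,0],[0,0,0,-1.5,0,0,0],[0,0,0,-1.5,0,0,0],[0,0,0,0,0,0,0],[0,0,0,0,0,0,0]]}}

```text
time_s: 10.2
ee_pos: [0.5914, -0.1842, 0.2004]
eef_rot: [3.141, -0.0, -3.05]
force: [0.3, -0.6, -0.5]
grip_width: 0.0939
grip_force: 0.0
```

>>> {"api": "apply_moves", "payload": {"deltas": [[120,0,0,0,0,0,0],[160,0,0,0,0,0,0],[255,0,0,0,0,0,0],[255,0,0,0,0,0,0],[255,0,0,0,0,0,0],[255,0,0,0,0,0,0],[255,0,0,0,0,0,0],[255,0,0,0,0,0,0],[255,0,0,0,0,0,0],[255,0,0,0,0,0,0]], "grip_force": 30}}

```text
time_s: 11.2
ee_pos: [0.591, -0.184, 0.2004]
eef_rot: [3.14, 0.0, -3.05]
force: [-0.5, -0.1, 0.5]
grip_width: 0.0192
grip_force: 30.0
```

```bash
python3 - <<'E'
import numpy as np
# waypoints of handle (TCP) relative to start, rotating clockwise about hinge
psi=.09;x=np.array([np.cos(psi),np.sin(psi)]);y=np.array([-x[1],x[0]])
r=-.042*x-.190*y
p=r
for a in np.arange(.07,1.55,.07):
    c,s=np.cos(a),np.sin(a);q=np.array([c*r[0]+s*r[1],-s*r[0]+c*r[1]])
    print(round(a,2),np.round((q-p)*100,2));p=q
E
```

```text
0.07 [-1.34  0.22]
0.14 [-1.33  0.31]
0.21 [-1.3   0.41]
0.28 [-1.27  0.5 ]
0.35 [-1.23  0.58]
0.42 [-1.19  0.67]
0.49 [-1.14  0.75]
0.56 [-1.08  0.83]
0.63 [-1.02  0.9 ]
0.7 [-0.96  0.97]
0.77 [-0.89  1.03]
0.84 [-0.81  1.09]
0.91 [-0.73  1.15]
0.98 [-0.65  1.2 ]
1.05 [-0.57  1.24]
1.12 [-0.48  1.28]
1.19 [-0.39  1.31]
1.26 [-0.29  1.33]
1.33 [-0.2   1.35]
1.4 [-0.11  1.36]
1.47 [-0.01  1.36]
1.54 [0.08 1.36]
```

Post gripped (19 mm). Swing along the arc, turning with the gate.

>>> {"api": "apply_moves", "payload": {"deltas": [[255,-1.34,0.22,0,0,0,-0.07],[255,-1.33,0.31,0,0,0,-0.07],[255,-1.3,0.41,0,0,0,-0.07],[255,0,0,0,0,0,0]]}}

```text
time_s: 11.6
ee_pos: [0.5505, -0.1744, 0.2005]
eef_rot: [3.141, -0.0, 3.021]
force: [2.0, 3.4, -3.7]
grip_width: 0.0193
grip_force: 30.0
```

>>> {"api": "apply_moves", "payload": {"deltas": [[255,-1.27,0.5,0,0,0,-0.07],[255,-1.23,0.58,0,0,0,-0.07],[255,-1.19,0.67,0,0,0,-0.07],[255,-1.14,0.75,0,0,0,-0.07],[255,-1.08,0.83,0,0,0,-0.07],[255,-1.02,0.9,0,0,0,-0.07],[255,0,0,0,0,0,0]]}}

```text
time_s: 12.3
ee_pos: [0.4818, -0.1324, 0.2004]
eef_rot: [3.142, 0.0, 2.604]
force: [2.4, -0.1, -5.4]
grip_width: 0.0197
grip_force: 30.0
```

>>> {"api": "apply_moves", "payload": {"deltas": [[255,-0.96,0.97,0,0,0,-0.07],[255,-0.89,1.03,0,0,0,-0.07],[255,-0.81,1.09,0,0,0,-0.07],[255,-0.73,1.15,0,0,0,-0.07],[255,-0.65,1.2,0,0,0,-0.07],[255,-0.57,1.24,0,0,0,-0.07],[255,0,0,0,0,0,0]]}}

```text
time_s: 13.0
ee_pos: [0.4359, -0.0659, 0.2005]
eef_rot: [-3.141, 0.0, 2.185]
force: [-0.9, -2.0, -3.5]
grip_width: 0.0194
grip_force: 30.0
```

>>> {"api": "apply_moves", "payload": {"deltas": [[255,-0.48,1.28,0,0,0,-0.07],[255,-0.39,1.31,0,0,0,-0.07],[255,-0.29,1.33,0,0,0,-0.07],[255,-0.2,1.35,0,0,0,-0.07],[255,-0.1,1.36,0,0,0,-0.07],[255,0,1.36,0,0,0,-0.07],[255,0,0,0,0,0,0],[255,0,0,0,0,0,0],[255,0,0,0,0,0,0],[255,0,0,0,0,0,0]]}}

```text
time_s: 14.0
ee_pos: [0.4211, 0.0131, 0.2004]
eef_rot: [-3.139, 0.0, 1.767]
force: [-10.3, -1.9, 3.6]
grip_width: 0.0193
grip_force: 30.0
```

```bash
python3 - <<'E'
from h import *
from station import ctrl
o=ctrl.get_obs();print({k:np.round(o[k],3) for k in("ee_pos","eef_rot","force","grip_force","grip_width","joint_vel","qpos")})
psi=.09;x=np.array([np.cos(psi),np.sin(psi)]);y=np.array([-x[1],x[0]]);r0=-.042*x-.190*y
h=np.array([.591,-.184])-r0;r=o["ee_pos"][:2]-h
print("angle",np.arctan2(r0[1],r0[0])-np.arctan2(r[1],r[0]),"radius",np.hypot(*r))
c=ctrl.camera("scene");cv2.imwrite("pics/s5.png",cv2.resize(c["img"][140:320,180:420],None,fx=3.2,fy=3.2,interpolation=cv2.INTER_CUBIC)[...,::-1])
E
```

```text
{'ee_pos': array([0.421, 0.013, 0.2  ]), 'eef_rot': array([-3.139,  0.   ,  1.767]), 'force': array([-10.308,  -1.896,   3.597]), 'grip_force': np.float64(30.007), 'grip_width': np.float64(0.019), 'joint_vel': array([-0.001,  0.001, -0.001, -0.001,  0.001, -0.002]), 'qpos': array([-5.500e-02,  4.100e-02,  1.897e+00, -1.000e-03,  1.206e+00,
       -2.520e-01])}
angle -4.818932347347951 radius 0.19469960179404205
```

View pics/s5.png

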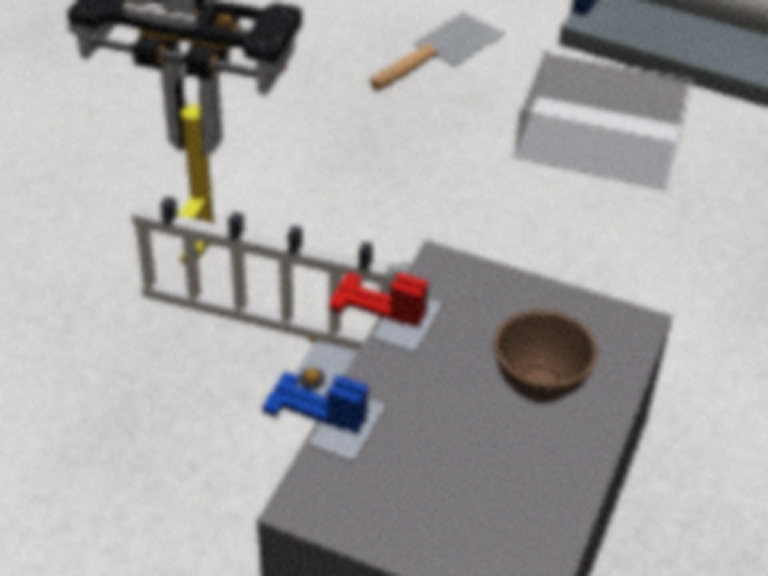

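The gate (corners about (140,220) to (390,285)) stands square to the front, at about 1.46 rad. The post is held at (195,150), and both catches are still squeezed.

```bash
python3 -c "
from station import ctrl
print(ctrl.hand_in())"
```

```text
the job is handed in; nothing more can be done
None
```

The job is handed in: red then blue catch squeezed, and the gate held open by its handle at about 1.46 rad after about 14 s of the 64 s; the hand-in returned no verdict.

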